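# Seat the empty measuring cell in the water meter and shut its lid

### The job

The little water meter is to be zeroed on its empty, dry cell: take the square cell from the cork coaster by its ribbed sides, fingers never on the clear faces, and set it into the meter's cell hole with its clear faces along the light path (the arrows on the deck), pressing it gently all the way home although the adapter sits loose and has to be found by feel. Then let go and gently shut the meter's lid over it. Leave the bottles, the sugar jar and the mate gourd where they stand.

Things in the scene. Friction and masses are not known exactly. Their poses are not given: they have to be found in the camera images.
- cell_mid (a point): Centre (half-way up, 42 mm over its underside) of the empty square measuring cell, 25 x 25 mm and 84 mm tall, open at the top, 60 g or so, standing upright on a round cork coaster (96 mm across, 4 mm thick). Its x axis points out of the two frosted white ribbed sides (where it is held, 25 mm apart), its y axis out of the two clear faces, z up. It is alike both ways round (half a turn about z).
- pane_a: The cell's clear face on its +y side, 20 mm wide, flush with the cell's corners (origin on the cell's axis at its underside). Fingers must not touch it.
- pane_b: The cell's clear face on its -y side, as pane_a.
- meter: Grey bench-top water photometer that does not move, 190 x 88 mm and 58 mm high (flat deck), origin at the centre of its underside. x runs from its keypad and display end (-x) to its cell end (+x); the light path runs along y, shown by white arrows on the deck. A lid is hinged along its +y side.
- well (a point): Middle of the square pocket in the meter's deck, 60 mm above the shelf, axes as the meter's (light path along y). A loose black adapter block (50 x 50 mm, 46 mm deep, top at this height, 2 mm above the deck) lies in the pocket; the square cell hole, 27 mm wide, sharp-edged, is in the block's middle.
- pocket (a point): Middle of the 58 x 58 mm pocket at deck height, 2 mm below point well. The adapter block in it cannot turn or tilt but slides easily (under 1 N) up to 4 mm from the middle in x and in y, to firm stops. Where it lies is not measured: the hole may be up to 4 mm off in x and in y. A cell pressed on the block with a few newtons drags it along until it meets its stop.
- seat (a point): Rubber pad (4 N per mm) on the floor of the cell hole, 46 mm below point well. A leaf spring on the hole's +x side, 9 to 19 mm down, holds the cell: it does not fall in by its weight and takes up to about 10 N to push home; press with 25 N at most. Home, cell_mid is 42 mm above this point. It fits four ways round; right only with clear faces facing +y and -y.
- lid_hinge (a point): Middle of the lid's hinge axis, 42 mm to the +y side of point well and at its height; the axis runs along the meter's x.
- lid_edge (a point): Middle of the outer top edge of the lid's free side. Shut, it lies 80 mm from the hinge axis to -y and 44 mm above it. The lid is a black box cover open underneath, 76 mm along x, 80 mm from hinge to free side, 46 mm high, walls 3 mm.
- lid (a joint): Lid angle in rad: 0 shut flat on the deck, growing as it opens (1.57: its underside upright, facing -y); at the start it stands open, tipped back beyond upright. It stays wherever it is left; about 1 N at its free edge moves it. A finger behind it (+y side), sweeping to -y and over, shuts it; it only shuts if the cell is home. Press on it with 25 N at most.
- bottle_a: Empty clear plastic bottle with twist cap, 66 mm across, 215 mm tall, very light; bystander. Origin at its underside.
- bottle_b: Empty clear plastic bottle with twist cap, 60 mm across, 185 mm tall, very light; bystander. Origin at its underside.
- sugar_jar: Small glass sugar jar with closed lid, 72 mm across, 90 mm tall; bystander. Origin at its underside.
- gourd: White ceramic mate gourd, 86 mm across, 82 mm tall, open; bystander. Origin at its underside.

How it is judged:
By the outcome, as a careful person would: the job done as asked, in the order asked, and still so for the second after the job is handed in, with the robot touching nothing.
It also fails if it takes over 72 s, if anything falls off the work surface, if the arm or the gripper's body presses on something with over 40 N, if the wrist force passes 120 N, or if a joint passes its speed limit or range.

### The arm

A 7-joint arm with a two-finger parallel gripper is mounted at the origin on the work surface. World frame = base frame: x ahead of the robot, y to its left, z up, the work surface at z = 0. Lengths are in mm, angles in rad, forces in N, time in s.
With the tool pointing down it reaches from about 400 to 900 mm from the base axis. Payload 5.5 kg.
Tool frame: the origin (TCP) lies midway between the tips of the shut fingers; the grasp point (between the pads) lies ctrl.tcp_to_grasp behind it (ctrl.tcp_to_grasp is the distance from the TCP to the grasp point, in mm); z points along the fingers, y is the direction in which the jaws open and shut (so a half turn about z gives the same grasp; the last joint's range is limited). The gripper opens to 92 mm and grips with 3 to 60 N. Pads are 19 mm wide; open, the fingers measure 130 mm over their backs; the gripper's body (75 mm by 190 mm) begins 47 mm behind the grasp point.
Start: joints at [0.263, 0.501, -0.427, 1.55, 0.221, 1.138, -0.21], TCP at [650, 0.037, 226.729] pointing down, gripper open.
Joint ranges: [-2.88, 2.88], [-0.31, 2.03], [-1.54, 1.56], [0.2, 2.42], [-1.41, 4.55], [0.19, 2.02], [-2.57, 2.57]. Speed limits (rad/s): [2.57, 2.57, 3.14, 3.14, 3.14, 3.14, 3.14].

### API

Orientations are given as a unit quaternion [w, x, y, z].
In Python, from cell import ctrl gives the robot as it stands.
- The arm moves only by the tool servo_tool, never from a script. Its argument "series" is a list of rows, each a list of 3 entries, a list of its own where there are three numbers: the shift along the tool's x, y, z in cm, then the turn about the tool's z in rad, then the closure, from 0 (fully open) to 1 (shut). A call has 1 to 12 rows; each row is the pose to reach, as a shift and turn from the pose commanded when the call began, along the tool's axes at that moment; what a row does not reach only later rows make up. A row lasts 1/12 s, in which the tool goes at most 41.7 mm and 7.16 degrees, less where a joint would pass 70% of its speed; a pose out of reach is approached as far as the arm can. A call with a gripper value outside its range is refused whole. The fingers move at their own pace and stop on an object; the grip force is fixed at half the most. Time passes only in rows, so rows that repeat a pose let the fingers close. It gives the time, the measured TCP pose, the force and the opening at its end, in the units of the state.
- ctrl.sense(): the state, without advancing time (a new reading comes with each control period).
- ctrl.grab_frame(name): name is "scene" or "side" or "wrist"; returns a dict with "frame" (420x560x3 uint8, red, green, blue), "vertical_fov" (degrees; the focal length in pixels is half the picture's height over the tangent of half this angle, whatever the lens; pixels are square), "cx", "cy" (the principal point, pixels), "D" ([k1, k2, p1, p2, k3] as OpenCV has them; the pictures are not rectified), "extrinsics" (4x4, takes a point from camera to world coordinates). Camera axes: x right, y up, looking along -z (the intrinsics and any distortion apply to the point x, -y, -z); pixel columns grow to the right and rows downward; lengths in mm; the calibration is good to about 2 mm. A picture is of the moment at which its call begins. There is no depth.
- ctrl.hand_in(): hands the job in, once; it reports no verdict.
The state is a dict: "t": time; "joint_pos": joint angles; "joint_velocities": joint speeds; "tau": joint torques, N m; "tool_pos": TCP position; "ee_rot": TCP orientation; "contact_force": force on the tool from outside, world axes, zero at the start; "torque": the same for the moment, N m; "finger_gap": finger opening in mm.
Only numpy, scipy, OpenCV 4.12 (cv2) and the standard library are available. Lean on these libraries where they do the work, as an engineer would, in place of code of your own. Each camera call takes 0.05 s, during which the arm holds its last target. There are 200 camera calls.

## Working session

There is one attempt and no reset: what is moved stays moved. The work goes in short steps, Python scripts to look and compute and a tool call to move; the robot and the scene stay as the last step left them, time stands still between calls to the robot, and variables do not carry over. Pictures are saved under pics/ and viewed, about 8 in all and at most 12, crops included, and the job is handed in when it is done.

Besides the shell and the picture viewer there is one more tool, called by a JSON object that holds its "name" and its "arguments". servo_tool: Moves the arm, as the interface text tells. Its arguments: {"type":"object","properties":{"series":{"type":"array"}},"required":["series"]}

```bash
mkdir -p pics; cat > h.py <<'E'
import numpy as np, cv2, pickle
from cell import ctrl
def grab(n,f):
    g=ctrl.grab_frame(n); cv2.imwrite('pics/'+f+'.png',cv2.cvtColor(g['frame'],cv2.COLOR_RGB2BGR)); pickle.dump(g,open('pics/'+f+'.pkl','wb')); return g
def load(f): return pickle.load(open('pics/'+f+'.pkl','rb'))
def cam(g):
    h=g['frame'].shape[0]; f=h/2/np.tan(np.radians(g['vertical_fov'])/2)
    return np.array([[f,0,g['cx']],[0,f,g['cy']],[0,0,1]]),np.array(g['D'],float),np.array(g['extrinsics'],float)
def ray(g,px):
    K,D,E=cam(g); u=cv2.undistortPoints(np.array([[px]],float),K,D)[0,0]
    d=E[:3,:3]@np.array([u[0],-u[1],-1]); return E[:3,3],d/np.linalg.norm(d)
def onz(g,px,z):
    o,d=ray(g,px); return o+d*(z-o[2])/d[2]
def tri(L):
    A=0;b=0
    for g,p in L:
        o,d=ray(g,p); P=np.eye(3)-np.outer(d,d); A=A+P; b=b+P@o
    return np.linalg.solve(A,b)
def proj(g,X):
    K,D,E=cam(g); p=(np.atleast_2d(X)-E[:3,3])@E[:3,:3]*[1,-1,-1]
    return cv2.projectPoints(p,np.zeros(3),np.zeros(3),K,D)[0][:,0]
E
python3 - <<'E'
from h import *
for n in ['scene','side','wrist']:
    g=grab(n,n+'0'); print(n,g['vertical_fov'],np.round(g['extrinsics'],2).tolist())
a=load('scene0')['frame'];b=load('side0')['frame']
s=ctrl.sense();print(s['ee_rot'],s['tool_pos'],s['finger_gap'],ctrl.tcp_to_grasp)
E
```

```text
scene 46.38913113019611 [[0.82, -0.36, 0.44, 1147.13], [0.57, 0.51, -0.65, -932.28], [0.02, 0.78, 0.62, 877.62], [0.0, 0.0, 0.0, 1.0]]
side 42.35215420908938 [[-0.93, 0.24, -0.3, 249.38], [-0.38, -0.57, 0.73, 789.34], [0.0, 0.79, 0.62, 872.78], [0.0, 0.0, 0.0, 1.0]]
wrist 59.501376477842896 [[1.0, -0.0, 0.0, 650.31], [-0.0, 0.96, 0.29, 78.64], [-0.0, -0.29, 0.96, 383.62], [0.0, 0.0, 0.0, 1.0]]
[-5.55263152e-04  7.07088465e-01  7.07124690e-01 -5.16074266e-04] [ 6.49452504e+02 -3.50109945e-02  2.25914642e+02] 92.05699430392471 18.8
```

View pics/scene0.png

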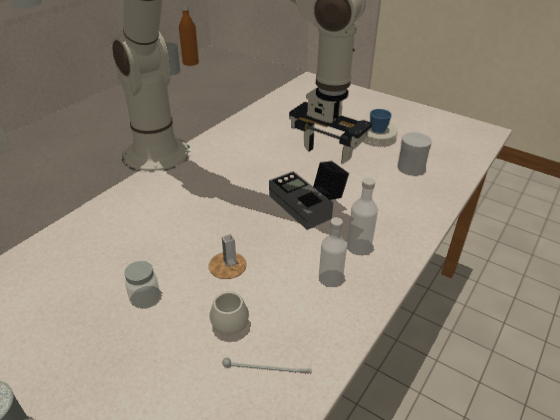

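View pics/side0.png

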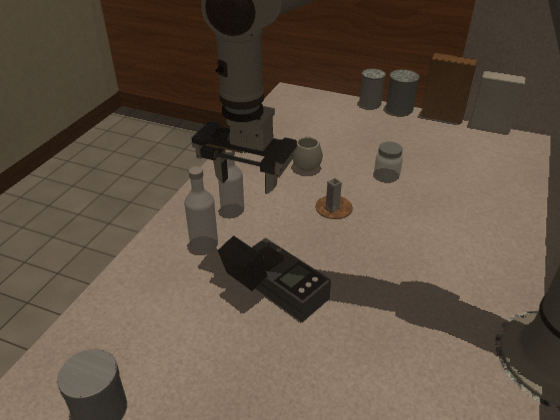

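The overview shows the cell at about (229,250) in scene and (334,195) in side. The meter is at (300,198) and (285,275), with the bottles beyond its cell end. Next, one enlarged mosaic.

```bash
python3 - <<'E'
from h import *
def crop(f,x,y,w=100,h=75):
    im=cv2.cvtColor(load(f)['frame'],cv2.COLOR_RGB2BGR)[y:y+h,x:x+w]
    im=cv2.resize(im,(400,300),interpolation=cv2.INTER_CUBIC)
    im=np.clip(255*(im/255.)**0.6,0,255).astype(np.uint8)
    for i in range(0,w,10): cv2.putText(im,str(x+i) if i%20==0 else '|',(i*4*400//(w*4),8),0,.3,(0,0,255))
    for j in range(0,h,10): cv2.putText(im,str(y+j)+'-',(0,int(j*300/h)+4),0,.3,(0,0,255))
    return im
m=np.vstack([np.hstack([crop('scene0',260,155),crop('side0',220,235,120,90)]),np.hstack([crop('scene0',195,222,80,60),crop('side0',300,170,80,60)])])
cv2.imwrite('pics/mos.png',m)
E
```

```text
(no output)
```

View pics/mos.png

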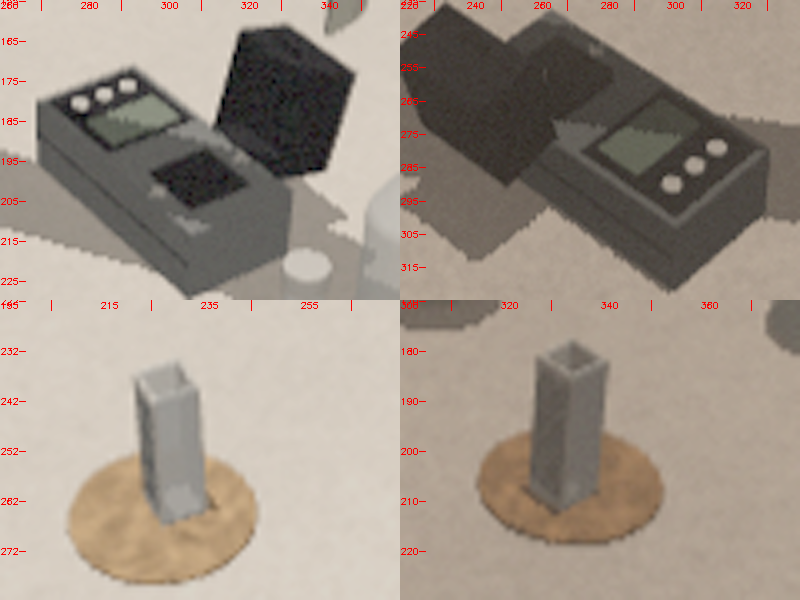

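```bash
cat > fit.py <<'E'
from h import *
from scipy.optimize import least_squares
s,d=load('scene0'),load('side0')
S=lambda u,v,x0,y0,k:(x0+u/k,y0+v/k)
A=lambda u,v:S(u,v,260,155,4)
B=lambda u,v:S(u-400,v,220,235,400/120)
C=lambda u,v:S(u,v-300,195,222,5)
D=lambda u,v:S(u-400,v-300,300,170,5)
for p in [A(37,102),A(134,67),A(292,190)]: print('scene deck',onz(s,p,58).round(1))
for p in [B(550,12),B(768,150),B(678,215)]: print('side deck',onz(d,p,58).round(1))
for p in [C(135,378),C(180,363),C(198,388),C(155,400)]: print('scene cell',onz(s,p,88).round(1))
for p in [D(537,355),D(572,341),D(607,362),D(573,374)]: print('side cell',onz(d,p,88).round(1))
print('coaster',onz(s,C(163,517),4).round(1),onz(d,D(570,487),4).round(1))
print('coaster base corners',onz(s,C(165,523),4).round(1),onz(s,C(207,510),4).round(1),onz(d,D(558,513),4).round(1),onz(d,D(530,487),4).round(1),onz(d,D(600,490),4).round(1))
print('hole',[onz(s,A(*p),60).round(1) for p in [(150,170),(205,148),(248,185),(190,208)]])
E
python3 fit.py
```

```text
scene deck [455.   23.9  58. ]
scene deck [487.2 103.7  58. ]
scene deck [660.3  40.5  58. ]
side deck [627.5 -37.9  58. ]
side deck [451.6  27.3  58. ]
side deck [484.5  98.3  58. ]
scene cell [ 529.  -274.7   88. ]
scene cell [ 539.8 -253.4   88. ]
scene cell [ 558.5 -262.6   88. ]
scene cell [ 547.1 -281.3   88. ]
side cell [ 556.7 -261.6   88. ]
side cell [ 544.3 -279.5   88. ]
side cell [ 522.9 -269.2   88. ]
side cell [ 535.3 -253.2   88. ]
coaster [ 543.  -277.6    4. ] [ 536.9 -270.4    4. ]
coaster base corners [ 546.5 -280.4    4. ] [ 557.8 -260.9    4. ] [ 536.  -247.8    4. ] [ 555.9 -262.5    4. ] [ 521.9 -273.9    4. ]
hole [array([5.692e+02, 2.000e-01, 6.000e+01]), array([586.6,  44.8,  60. ]), array([633.8,  25.3,  60. ]), array([615. , -20.1,  60. ])]
```

View pics/wrist0.png

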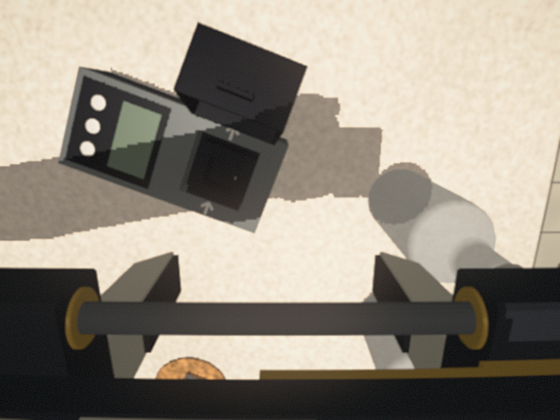

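Wrist view: the deck corners are at (82,68), (65,162), (253,232) and (286,143). The pocket is centred near (222,172), the light arrows at (207,207) and (232,133), and the lid hangs back at (240,80).

```bash
python3 - <<'E'
from h import *
w=load('wrist0');s=load('scene0');d=load('side0')
for p in [(82,68),(65,162),(253,232),(286,143)]: print('deck',onz(w,p,58).round(1))
for p in [(198,131),(259,153),(240,211),(181,187)]: print('pocket?',onz(w,p,58).round(1))
for p in [(207,207),(232,133)]: print('arrow',onz(w,p,58).round(1))
print('caps', tri([(s,(336,222)),(d,(231,160))]).round(), tri([(s,(368,184)),(d,(196,173))]).round())
print('base', onz(s,(332,275),0).round(),onz(s,(362,242),0).round(),'gourd',onz(s,(229,325),0).round())
E
```

```text
deck [485.4 107.3  58. ]
deck [458.3  27.5  58. ]
deck [627.5 -39.4  58. ]
deck [658.   43.6  58. ]
pocket? [581.2  54.1  58. ]
pocket? [634.2  34.8  58. ]
pocket? [615.8 -18.7  58. ]
pocket? [562.6   4.1  58. ]
arrow [585.4 -14.9  58. ]
arrow [610.8  52.3  58. ]
caps [ 765. -149.  166.] [780. -23. 206.]
base [ 773. -151.    0.] [777.   3.   0.] gourd [ 663. -419.    0.]
```

{"name": "servo_tool", "arguments": {"series": [[[-3,-1.2,0],0,0],[[-6,-2.4,0],0,0],[[-9,-3.6,0],0,0],[[-12,-4.8,0],0,0],[[-15,-6,0],0,0],[[-18,-7.2,0],0,0],[[-21,-8.4,0],0,0],[[-24,-9.6,0],0,0],[[-27,-10.8,0],0,0],[[-30,-10.8,0],0,0],[[-31,-10.8,2],0,0],[[-31,-10.8,2],0,0]]}}

```text
t: 1.15
tool_pos: [538.6, -314.2, 203.4]
ee_rot: [-0.002, 0.709, 0.705, -0.002]
contact_force: [-0.4, 1.0, -1.5]
finger_gap: 91.6
```

```bash
python3 - <<'E'
from h import *
g=grab('wrist','wrist1');print(ctrl.sense()['tool_pos'],proj(g,[[541,-267,88],[541,-267,4]]))
im=cv2.cvtColor(g['frame'],cv2.COLOR_RGB2BGR)
cv2.imwrite('pics/w1c.png',cv2.resize(im[60:260,140:410],None,fx=2.9,fy=2.9,interpolation=cv2.INTER_CUBIC))
E
```

```text
[ 539.65785567 -311.17498751  204.38441409] [[279.31846491 145.89362054]
 [279.1070286  135.72340378]]
```

View pics/w1c.png

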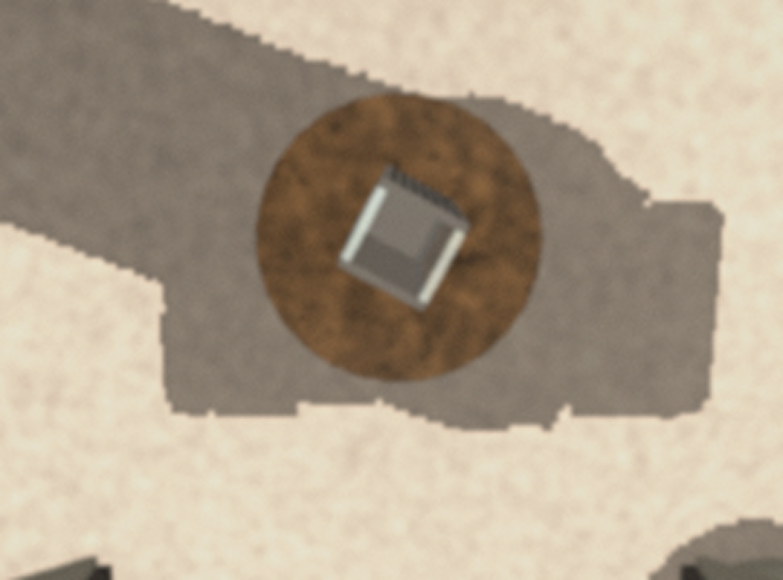

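The cell is on the cork, turned about 60°. Ribs seem visible on its far rim at (430,195), while the bright rims are at left and right, so this is ambiguous. I'll look obliquely from closer in.

{"name": "servo_tool", "arguments": {"series": [[[1.5,3.5,0],0,0],[[3.3,7,1],0,0],[[3.3,10.5,4],0,0],[[3.3,11,7],0,0],[[3.3,11,8.5],0,0],[[3.3,11,8.5],0,0],[[3.3,11,8.5],0,0]]}}

```text
t: 1.78
tool_pos: [650.9, -275.8, 121.2]
ee_rot: [-0.001, 0.707, 0.707, -0.0]
contact_force: [-0.3, 0.5, 0.2]
finger_gap: 91.5
```

```bash
python3 - <<'E'
from h import *
g=grab('wrist','wrist2');p=proj(g,[[541,-267,46]])[0].astype(int);print(ctrl.sense()['tool_pos'],p)
def c(f,q,h,k):
    im=cv2.cvtColor(load(f)['frame'],cv2.COLOR_RGB2BGR);x,y=max(q[0]-h,0),max(q[1]-h,0)
    im=cv2.resize(im[y:y+2*h,x:x+2*h],(k,k),interpolation=cv2.INTER_CUBIC); return np.clip(255*(im/255.)**.7,0,255).astype(np.uint8)
a=c('wrist2',p,70,500); b=np.vstack([c('scene0',(229,250),20,250),c('side0',(334,195),20,250)])
cv2.imwrite('pics/m2.png',np.hstack([a,b])); print(max(p[0]-70,0),max(p[1]-70,0),500/140)
E
```

```text
[ 651.92234106 -276.81034706  122.99930407] [111 211]
41 141 3.5714285714285716
```

View pics/m2.png

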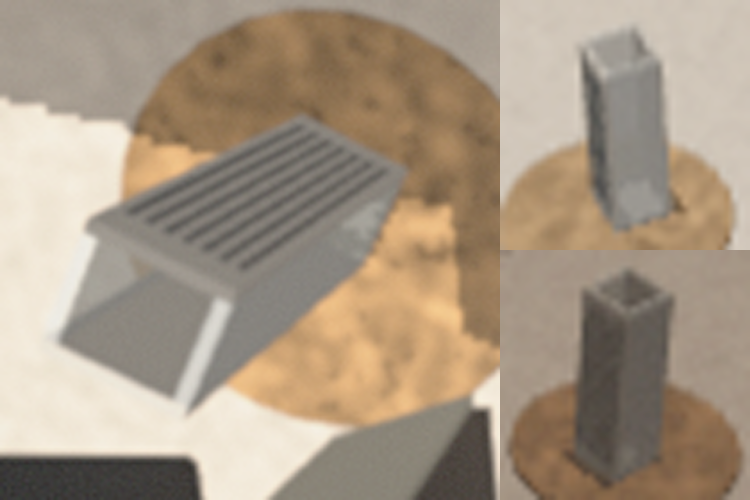

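The close view settles it. The face toward (+0.5,+0.87) is ribbed with dark slots at (270,195), and the face toward +x is clear.

```bash
python3 - <<'E'
from h import *
w1,w2=load('wrist1'),load('wrist2')
f1=lambda p:(140+p[0]/2.9,60+p[1]/2.9); f2=lambda p:(41+p[0]/3.571,141+p[1]/3.571)
a=np.array([onz(w1,f1(p),88)[:2] for p in [(388,166),(470,222),(422,308),(340,262)]])
b=np.array([onz(w2,f2(p),88)[:2] for p in [(88,222),(238,296),(186,412),(52,338)]])
for c in (a,b):
    x=(c[0]+c[1]-c[2]-c[3])/2; y=(c[1]-c[0]+c[2]-c[3])/2
    print(c.round(1).tolist(),'mid',c.mean(0).round(1),'ang',np.degrees(np.arctan2(x[1],x[0])).round(1),np.degrees(np.arctan2(y[1],y[0])).round(1),np.linalg.norm(x),np.linalg.norm(y))
E
```

```text
[[537.1, -246.4], [557.7, -260.3], [545.6, -282.1], [524.6, -270.2]] mid [ 541.3 -264.7] ang 61.7 -31.9 25.929537182510806 24.477283287262633
[[535.7, -249.8], [557.7, -261.7], [546.6, -281.3], [526.7, -268.8]] mid [ 541.7 -265.4] ang 62.3 -30.2 21.80784399053631 24.264489827526322
```

{"name": "servo_tool", "arguments": {"series": [[[0.3,-2,0],-0.12,0],[[0.6,-5,0],-0.24,0],[[0.9,-8,0],-0.36,0],[[1.1,-10,0],-0.48,0],[[1.1,-11.1,0],-0.6,0],[[1.1,-11.1,0],-0.72,0],[[1.1,-11.1,0],-0.84,0],[[1.1,-11.1,0],-0.96,0],[[1.1,-11.1,0],-1.056,0],[[1.1,-11.1,0],-1.056,0],[[1.1,-11.1,0],-1.056,0],[[1.1,-11.1,0],-1.056,0]]}}

```text
t: 2.83
tool_pos: [541.3, -266.8, 123.3]
ee_rot: [0.001, 0.256, 0.967, -0.001]
contact_force: [0.5, -0.7, 0.4]
finger_gap: 91.7
```

```bash
cat > st.py <<'E'
from h import *
from scipy.spatial.transform import Rotation as R
s=ctrl.sense(); q=s['ee_rot']; m=R.from_quat(np.r_[q[1:],q[0]]).as_matrix()
print('t',round(s['t'],2),'pos',np.round(s['tool_pos'],1),'toolx ang',np.degrees(np.arctan2(m[1,0],m[0,0])).round(2),'y ang',np.degrees(np.arctan2(m[1,1],m[0,1])).round(2),'z',m[:,2].round(3),'gap',round(s['finger_gap'],1),'F',np.round(s['contact_force'],1),'M',np.round(s['torque'],2),'q',np.round(s['joint_pos'],2))
E
python3 st.py; python3 -c "
from h import *
g=grab('scene','s3');h=grab('wrist','w3')
a=cv2.resize(g['frame'][180:300,150:310],(800,600))[...,::-1];b=cv2.resize(h['frame'],(400,300))[...,::-1]
im=np.zeros((600,800,3),np.uint8);im[:300,:400]=cv2.resize(a,(400,300));im[:300,400:]=b
k=grab('side','d3');im[300:,:400]=cv2.resize(k['frame'][130:235,260:400],(400,300))[...,::-1];cv2.imwrite('pics/m3.png',im)"
```

```text
t 2.83 pos [ 541.3 -266.8  123.3] toolx ang 150.29 y ang 60.29 z [ 0.002 -0.002 -1.   ] gap 91.7 F [ 0.5 -0.7  0.4] M [ 0.08 -0.09 -0.01] q [ 0.85  0.57 -0.58  1.76  0.38  0.93  1.16]
```

View pics/m3.png

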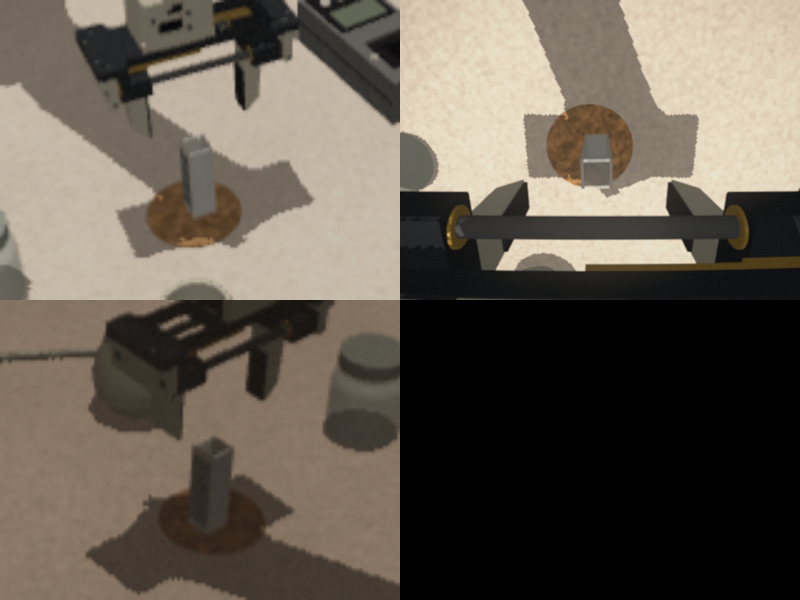

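The wrist view (top right) shows the cell's rim square to the jaws at about (597,173), and both outside views show it between the fingers. I'll refine the offset from this picture's rim corners.

```bash
python3 - <<'E'
from h import *
g=load('w3'); im=g['frame'][210:275,240:310]
c=np.array([onz(g,((u-400)*1.4,v*1.4),88)[:2] for u,v in [(583,161),(609,161),(611,187),(582,187)]])
print(c.round(1).tolist(),c.mean(0).round(1),'tool offset (x,y)',end=' ')
d=c.mean(0)-ctrl.sense()['tool_pos'][:2];a=np.radians(150.3);b=np.radians(60.3)
print((d@[np.cos(a),np.sin(a)]).round(1),(d@[np.cos(b),np.sin(b)]).round(1))
E
```

```text
[[525.9, -269.5], [535.9, -252.0], [556.0, -261.3], [544.5, -281.5]] [ 540.6 -266.1] tool offset (x,y) 0.5 -0.2
```

{"name": "servo_tool", "arguments": {"series": [[[0.05,0,2],0,0],[[0.05,0,4],0,0],[[0.05,0,5.5],0,0],[[0.05,0,6.6],0,0],[[0.05,0,6.6],0,0],[[0.05,0,6.6],0,0.3],[[0.05,0,6.6],0,0.5],[[0.05,0,6.6],0,0.65],[[0.05,0,6.6],0,0.8],[[0.05,0,6.6],0,0.9],[[0.05,0,6.6],0,1],[[0.05,0,6.6],0,1]]}}

```text
t: 3.98
tool_pos: [540.7, -265.9, 56.1]
ee_rot: [0.0, 0.255, 0.967, -0.0]
contact_force: [-1.1, -0.1, 0.2]
finger_gap: 49.6
```

{"name": "servo_tool", "arguments": {"series": [[[0,0,0],0,1],[[0,0,0],0,1],[[0,0,0],0,1],[[0,0,0],0,1]]}}

```text
t: 4.32
tool_pos: [540.5, -265.7, 55.7]
ee_rot: [-0.0, 0.255, 0.967, 0.0]
contact_force: [0.2, 0.4, -0.4]
finger_gap: 24.7
```

```bash
python3 st.py
```

```text
t 4.32 pos [ 540.5 -265.7   55.7] toolx ang 150.51 y ang 60.51 z [-0.  0. -1.] gap 24.7 F [ 0.2  0.4 -0.4] M [ 0.03 -0.04 -0.06] q [ 0.81  0.66 -0.54  1.79  0.44  0.82  1.11]
```

Gripped: gap 24.7 mm. Lifting and carrying to the −y side of the well, turning to the meter's heading, for a closer look at the pocket.

{"name": "servo_tool", "arguments": {"series": [[[0,0,-2],0,1],[[0,0,-4.5],0,1],[[0,0,-7],0,1],[[0,0,-9.4],0,1]]}}

```text
t: 4.65
tool_pos: [540.3, -265.4, 150.5]
ee_rot: [-0.0, 0.254, 0.967, 0.0]
contact_force: [0.9, -0.1, -1.4]
finger_gap: 25.1
```

{"name": "servo_tool", "arguments": {"series": [[[0.7,1.8,0],0.12,1],[[1.4,3.6,0],0.24,1],[[2.1,5.4,0],0.36,1],[[2.8,7.2,0],0.48,1],[[3.5,9,0],0.6,1],[[4.1,10.8,0],0.72,1],[[4.8,12.6,0],0.84,1],[[5.5,14.4,0],0.96,1],[[6.2,16.2,0],1.08,1],[[6.9,18,0],1.2,1],[[7.7,19.5,0],1.32,1],[[7.7,20.1,0],1.412,1]]}}

```text
t: 5.65
tool_pos: [572.1, -48.6, 149.6]
ee_rot: [-0.001, 0.822, 0.57, 0.0]
contact_force: [-0.0, 0.7, 0.1]
finger_gap: 25.0
```

{"name": "servo_tool", "arguments": {"series": [[[0,0,0],0,1],[[0,0,0],0,1],[[0,0,0],0,1],[[0,0,0],0,1]]}}

```text
t: 5.98
tool_pos: [572.2, -54.2, 149.5]
ee_rot: [0.0, 0.821, 0.571, -0.0]
contact_force: [-0.6, 0.2, -0.8]
finger_gap: 24.9
```

```bash
python3 st.py; python3 - <<'E'
from h import *
g=grab('wrist','w4');im=g['frame'][...,::-1]
im=np.clip(255*(im/255.)**.55,0,255).astype(np.uint8)
cv2.imwrite('pics/w4b.png',cv2.resize(im,(784,588),interpolation=cv2.INTER_CUBIC))
E
```

```text
t 5.98 pos [572.2 -54.2 149.5] toolx ang 69.62 y ang -20.38 z [-0. -0. -1.] gap 24.9 F [-0.6  0.2 -0.8] M [-0.03 -0.03 -0.02] q [ 0.32  0.45 -0.34  1.82  0.18  0.91 -0.46]
```

View pics/w4b.png

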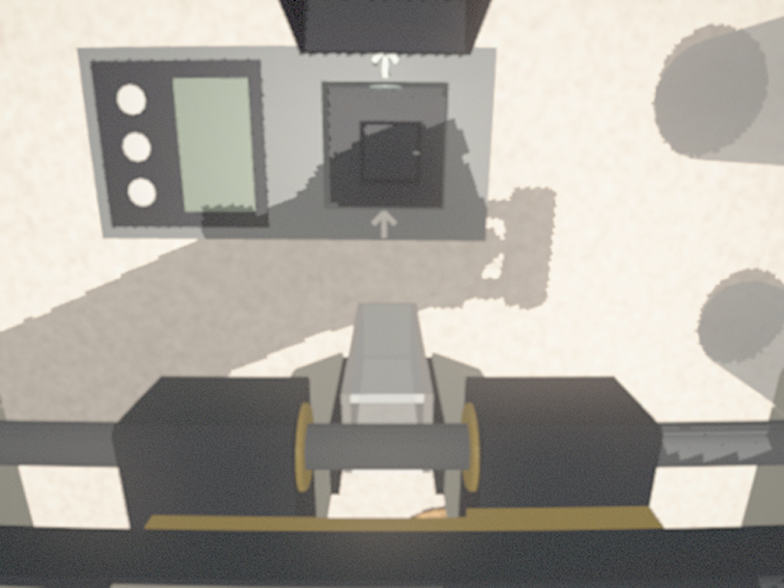

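The view is clear. The cell is aligned with the meter, the hole is at (361..420, 121..182) inside a dark square at (322..448, 82..208), and the cell's lower front edge is at (357..416, 303).

```bash
python3 - <<'E'
from h import *
g=load('w4');s=np.array(ctrl.sense()['tool_pos'][:2]);b=np.radians(-20.38);X=np.array([np.cos(b),np.sin(b)]);Y=np.array([-X[1],X[0]])
def t(L,z):
    c=np.array([onz(g,(u/1.4,v/1.4),z)[:2] for u,v in L])-s
    return np.c_[c@X,c@Y]
for n,L,z in [('hole',[(361,121),(420,121),(420,182),(361,182)],60),('sq@60',[(322,82),(448,82),(443,208),(324,208)],60),('deck',[(78,48),(496,48),(485,240),(104,237)],58),('cellbottom',[(357,303),(416,303)],97.8),('celltop',[(349,398),(424,398)],181.8),('arrows',[(385,66),(384,222)],58),('lid',[(300,53),(472,53)],60)]:
    r=t(L,z);print(n,r.round(1).tolist(),'mid',r.mean(0).round(1))
E
```

```text
hole [[-11.8, 88.1], [15.3, 88.1], [15.7, 60.6], [-12.1, 60.6]] mid [ 1.8 74.3]
sq@60 [[-29.1, 105.0], [27.6, 104.9], [26.9, 48.4], [-30.0, 48.4]] mid [-1.1 76.7]
deck [[-140.0, 121.3], [48.9, 119.6], [48.2, 32.5], [-140.5, 34.5]] mid [-45.8  77. ]
cellbottom [[-12.7, 12.7], [12.5, 12.7]] mid [-0.1 12.7]
celltop [[-10.1, 12.2], [10.3, 12.2]] mid [ 0.1 12.2]
arrows [[-0.7, 111.9], [-1.3, 41.4]] mid [-1.  76.6]
lid [[-38.5, 117.2], [37.9, 117.1]] mid [ -0.3 117.1]
```

The hole is 74.2 mm ahead of the cell and 1.9 mm along the jaws; relative to the pocket middle it lies at about (+2.9, −2.4). Moving above it, then descending in small steps.

{"name": "servo_tool", "arguments": {"series": [[[2,0.1,0],0,1],[[4,0.15,0],0,1],[[6,0.19,0],0,1],[[7.42,0.19,0],0,1],[[7.42,0.19,1.5],0,1],[[7.42,0.19,3],0,1],[[7.42,0.19,3.2],0,1],[[7.42,0.19,3.2],0,1],[[7.42,0.19,3.2],0,1],[[7.42,0.19,3.2],0,1]]}}

```text
t: 6.87
tool_pos: [600.8, 15.6, 118.6]
ee_rot: [0.0, 0.821, 0.57, 0.001]
contact_force: [0.2, -0.0, -0.8]
finger_gap: 24.6
```

```bash
python3 st.py
```

```text
t 6.87 pos [600.8  15.6 118.6] toolx ang 69.57 y ang -20.43 z [ 0.001 -0.    -1.   ] gap 24.6 F [ 0.2 -0.  -0.8] M [-0.   -0.03  0.  ] q [ 0.19  0.53 -0.34  1.77  0.22  0.88 -0.61]
```

{"name": "servo_tool", "arguments": {"series": [[[0,0,0.2],0,1],[[0,0,0.4],0,1],[[0,0,0.5],0,1],[[0,0,0.6],0,1],[[0,0,0.7],0,1],[[0,0,0.8],0,1],[[0,0,0.8],0,1]]}}

```text
t: 7.45
tool_pos: [601.6, 16.4, 111.3]
ee_rot: [0.001, 0.821, 0.571, 0.001]
contact_force: [-0.8, 0.1, 7.6]
finger_gap: 24.7
```

```bash
python3 st.py
```

```text
t 7.45 pos [601.6  16.4 111.3] toolx ang 69.61 y ang -20.39 z [ 0.003  0.    -1.   ] gap 24.7 F [-0.8  0.1  7.6] M [ 0.04  0.19 -0.01] q [ 0.19  0.54 -0.34  1.77  0.23  0.87 -0.61]
```

Contact on the rim: 7.6 N, with the moment putting the contact on the cell's −x side. Lifting, shifting +x, and pressing again.

{"name": "servo_tool", "arguments": {"series": [[[0,0,-0.4],0,1],[[0,0.12,-0.4],0,1],[[0,0.12,-0.4],0,1],[[0,0.12,-0.2],0,1],[[0,0.12,-0.1],0,1],[[0,0.12,0],0,1],[[0,0.12,0.05],0,1],[[0,0.12,0.05],0,1]]}}

```text
t: 8.12
tool_pos: [600.8, 15.6, 108.7]
ee_rot: [-0.0, 0.821, 0.571, -0.0]
contact_force: [0.0, 0.5, -1.4]
finger_gap: 24.8
```

```bash
python3 st.py
```

```text
t 8.12 pos [600.8  15.6 108.7] toolx ang 69.61 y ang -20.39 z [-0.001  0.    -1.   ] gap 24.8 F [ 0.   0.5 -1.4] M [ 0.03  0.02 -0.01] q [ 0.19  0.54 -0.34  1.77  0.23  0.87 -0.61]
```

Entered: z 108.7 with no force. Continuing down in steps.

{"name": "servo_tool", "arguments": {"series": [[[0,0,0.2],0,1],[[0,0,0.4],0,1],[[0,0,0.6],0,1],[[0,0,0.8],0,1],[[0,0,0.8],0,1]]}}

```text
t: 8.53
tool_pos: [600.7, 15.7, 100.6]
ee_rot: [-0.0, 0.821, 0.571, -0.0]
contact_force: [-0.2, -0.2, -0.9]
finger_gap: 24.8
```

{"name": "servo_tool", "arguments": {"series": [[[0,0,0.2],0,1],[[0,0,0.4],0,1],[[0,0,0.6],0,1],[[0,0,0.6],0,1]]}}

```text
t: 8.87
tool_pos: [600.5, 15.9, 94.5]
ee_rot: [-0.001, 0.821, 0.571, -0.001]
contact_force: [-2.5, 1.3, -1.9]
finger_gap: 24.3
```

```bash
python3 st.py
```

```text
t 8.87 pos [600.5  15.9  94.5] toolx ang 69.62 y ang -20.38 z [-0.001  0.    -1.   ] gap 24.3 F [-2.5  1.3 -1.9] M [ 0.22  0.52 -0.  ] q [ 0.18  0.56 -0.33  1.78  0.24  0.84 -0.62]
```

{"name": "servo_tool", "arguments": {"series": [[[0,0,0.2],0,1],[[0,0,0.4],0,1],[[0,0,0.6],0,1],[[0,0,0.8],0,1],[[0,0,0.8],0,1]]}}

```text
t: 9.28
tool_pos: [600.6, 15.7, 86.5]
ee_rot: [-0.0, 0.821, 0.571, -0.0]
contact_force: [-3.3, 0.9, -2.7]
finger_gap: 24.6
```

{"name": "servo_tool", "arguments": {"series": [[[0,0,0.2],0,1],[[0,0,0.4],0,1],[[0,0,0.6],0,1],[[0,0,0.8],0,1],[[0,0,1.0],0,1],[[0,0,1.2],0,1],[[0,0,1.2],0,1]]}}

```text
t: 9.87
tool_pos: [600.8, 15.7, 74.5]
ee_rot: [-0.0, 0.821, 0.571, -0.0]
contact_force: [-2.6, 1.3, -2.8]
finger_gap: 24.7
```

```bash
python3 st.py
```

```text
t 9.87 pos [600.8  15.7  74.5] toolx ang 69.61 y ang -20.39 z [-0.001  0.    -1.   ] gap 24.7 F [-2.6  1.3 -2.8] M [0.38 0.69 0.03] q [ 0.18  0.59 -0.32  1.79  0.25  0.8  -0.63]
```

{"name": "servo_tool", "arguments": {"series": [[[0,0,0.2],0,1],[[0,0,0.4],0,1],[[0,0,0.6],0,1],[[0,0,0.7],0,1],[[0,0,0.7],0,1]]}}

```text
t: 10.28
tool_pos: [601.0, 15.7, 67.8]
ee_rot: [-0.0, 0.821, 0.571, -0.0]
contact_force: [-2.7, 1.1, -1.3]
finger_gap: 24.9
```

{"name": "servo_tool", "arguments": {"series": [[[0,0,0.1],0,1],[[0,0,0.2],0,1],[[0,0,0.2],0,1]]}}

```text
t: 10.53
tool_pos: [601.1, 15.6, 66.0]
ee_rot: [-0.0, 0.821, 0.571, -0.0]
contact_force: [-2.8, 1.1, -1.4]
finger_gap: 25.4
```

```bash
python3 st.py
```

```text
t 10.53 pos [601.1  15.6  66. ] toolx ang 69.61 y ang -20.39 z [-0.  0. -1.] gap 25.4 F [-2.8  1.1 -1.4] M [0.27 0.81 0.  ] q [ 0.17  0.6  -0.32  1.79  0.25  0.79 -0.63]
```

{"name": "servo_tool", "arguments": {"series": [[[0,0,0.1],0,1],[[0,0,0.15],0,1],[[0,0,0.15],0,1],[[0,0,0.15],0,1]]}}

```text
t: 10.87
tool_pos: [601.3, 15.7, 65.0]
ee_rot: [0.0, 0.821, 0.571, 0.0]
contact_force: [-3.9, 1.7, 4.0]
finger_gap: 24.8
```

```bash
python3 st.py
```

```text
t 10.87 pos [601.3  15.7  65. ] toolx ang 69.61 y ang -20.39 z [ 0. -0. -1.] gap 24.8 F [-3.9  1.7  4. ] M [0.24 1.19 0.04] q [ 0.17  0.6  -0.32  1.79  0.25  0.79 -0.63]
```

Pad contact: Fz rose about 5 N within 1 mm, at the expected home height of 65. A touch more, then open and rise.

{"name": "servo_tool", "arguments": {"series": [[[0,0,0.1],0,1],[[0,0,0.1],0,1],[[0,0,0.1],0,1]]}}

```text
t: 11.12
tool_pos: [601.3, 15.6, 64.2]
ee_rot: [0.0, 0.821, 0.571, 0.0]
contact_force: [-5.6, 1.4, 6.2]
finger_gap: 24.9
```

{"name": "servo_tool", "arguments": {"series": [[[0,0,0],0,0.75],[[0,0,0],0,0.5],[[0,0,0],0,0.4],[[0,0,0],0,0.4],[[0,0,0],0,0.4],[[0,0,0],0,0.4],[[0,0,-2],0,0.4],[[0,0,-4],0,0.4],[[0,0,-6],0,0.4],[[0,0,-8],0,0.4]]}}

```text
t: 11.95
tool_pos: [601.4, 15.5, 144.5]
ee_rot: [0.0, 0.821, 0.571, 0.0]
contact_force: [-0.1, 0.1, -0.7]
finger_gap: 54.9
```

{"name": "servo_tool", "arguments": {"series": [[[-2.5,0,-1],0,0.6],[[-5,0,-2],0,0.7],[[-7.5,0,-2],0,0.8],[[-10,0,-2],0,0.9],[[-10,0,-2],0,1],[[-10,0,-2],0,1],[[-10,0,-2],0,1],[[-10,0,-2],0,1]]}}

```text
t: 12.62
tool_pos: [566.9, -76.6, 163.8]
ee_rot: [-0.0, 0.821, 0.571, 0.0]
contact_force: [-0.4, -0.5, 0.4]
finger_gap: 6.1
```

```bash
python3 st.py; python3 - <<'E'
from h import *
def n(im,w,h): return np.clip(255*(cv2.resize(im[...,::-1],(w,h),interpolation=cv2.INTER_CUBIC)/255.)**.55,0,255).astype(np.uint8)
g=grab('wrist','w5')['frame'];s=grab('scene','s5')['frame'];d=grab('side','d5')['frame']
im=np.vstack([n(g[0:220,40:440],600,330)[:, :],np.hstack([n(s[120:240,240:380],300,257),n(d[180:330,190:365],300,257)])])
cv2.imwrite('pics/m5.png',im)
E
```

```text
t 12.62 pos [566.9 -76.6 163.8] toolx ang 69.71 y ang -20.29 z [ 0.001  0.001 -1.   ] gap 6.1 F [-0.4 -0.5  0.4] M [ 0.02  0.07 -0.03] q [ 0.36  0.42 -0.34  1.81  0.17  0.94 -0.41]
```

View pics/m5.png

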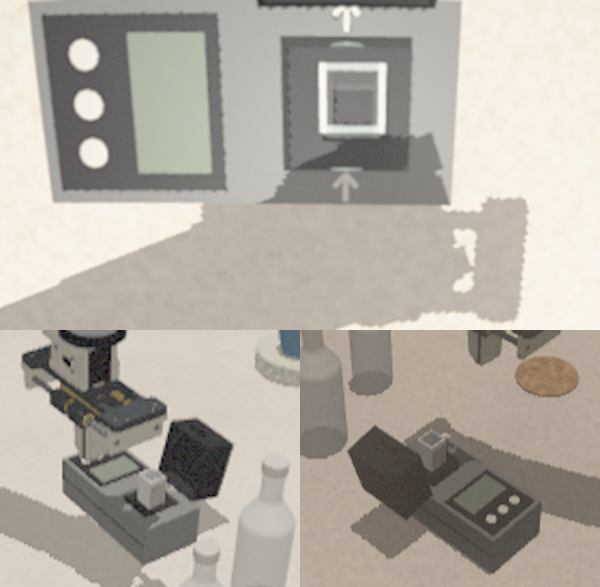

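The cell stands in the hole with its clear faces along the arrows: rim at (318..387, 62..138) in the crop. Next I check its top height (home = 98) and the lid's pose.

```bash
python3 - <<'E'
from h import *
w,s,d=load('w5'),load('s5'),load('d5')
W=lambda u,v:(40+u/1.5,v/1.5)
for z in (94,98,102,108):
    c=np.array([onz(w,W(*p),z)[:2] for p in [(319,62),(386,62),(386,137),(320,137)]])
    print(z,[round(float(np.linalg.norm(c[i]-c[i-1])),1) for i in range(4)],c.mean(0).round(1))
S=lambda u,v:(240+u*140/300,120+(v-330)*120/257); D=lambda u,v:(190+(u-300)*175/300,180+(v-330)*150/257)
print('cell top mid',tri([(s,S(152,478)),(d,D(433,439)),(w,W(352.5,99))]).round(1), tri([(s,S(152,478)),(d,D(433,439))]).round(1))
# lid: predict corners for angles, compare
b=np.radians(-20.4);X=np.array([np.cos(b),np.sin(b),0]);Y=np.array([-X[1],X[0],0]);Z=np.array([0,0,1.])
well=np.array([572.2,-54.2,60])-1.1*X+76.7*Y; print('well',well.round(1))
for a in (1.7,1.9,2.1,2.3):
    H=well+42*Y; u=-np.cos(a)*Y+np.sin(a)*Z; v=np.sin(a)*Y+np.cos(a)*Z
    P=[H+80*u+sx*38*X for sx in(-1,1)]+[H+80*u+46*v+sx*38*X for sx in(-1,1)]
    q=proj(s,P);qd=proj(d,P)
    print(a,[(int((x-240)*300/140),int(330+(y-120)*257/120)) for x,y in q],[(int(300+(x-190)*300/175),int(330+(y-180)*257/150)) for x,y in qd],(P[3]-H)@Y,P[3][2],P[0][2])
E
```

```text
94 [27.6, 25.6, 27.6, 26.0] [600.6  16. ]
98 [27.1, 25.2, 27.1, 25.6] [600.5  15.6]
102 [26.6, 24.7, 26.6, 25.1] [600.4  15.3]
108 [25.9, 24.0, 25.9, 24.4] [600.3  14.8]
cell top mid [600.4  14.7  95.1] [600.8  13.1  94.9]
well [597.9  18.1  60. ]
1.7 [(166, 420), (203, 447), (192, 413), (230, 440)] [(423, 451), (377, 421), (395, 475), (349, 444)] 55.92414082445552 133.40633809860336 139.3331848361975
1.9 [(175, 418), (212, 446), (200, 418), (237, 445)] [(413, 460), (368, 430), (386, 490), (341, 458)] 69.39296938270137 120.832686939272 135.70400701499315
2.1 [(183, 419), (221, 446), (205, 425), (242, 452)] [(405, 471), (359, 440), (380, 504), (335, 472)] 80.0953192338368 105.83382852031644 129.05674933190988
2.3 [(190, 423), (228, 449), (208, 434), (245, 460)] [(397, 483), (352, 452), (376, 518), (332, 485)] 87.60452146251508 89.0077199952657 119.65641697413761
```

The cell is home: top at about 95–98 and the rim square. The lid is at about 1.9 rad. Working out the finger path behind and over the lid, plus a clearance check.

```bash
python3 - <<'E'
from h import *
s=load('s5'); print('cups',onz(s,(414,170),0).round(),onz(s,(378,140),0).round())
T=np.array(ctrl.sense()['tool_pos']); b=np.radians(-20.4);X=np.array([np.cos(b),np.sin(b)]);Y=np.array([-X[1],X[0]])
well=np.array([597.9,18.1]);d=T[:2]-well;print('TCP in meter frame rel hinge',d@X,d@Y-42,T[2])
st=np.array([95,100.])
for a in (1.9,1.8,1.7,1.6,1.5,1.4,1.3,1.1,.9,.7,.5,.3,.15,0,-.03):
    if a>=1.45: p=np.array([-80*np.cos(a)+44*np.sin(a),60+80*np.sin(a)+44*np.cos(a)-10])
    else: p=np.array([-70*np.cos(a)+44*np.sin(a),60+70*np.sin(a)+44*np.cos(a)])
    p[0]+=9.5; print(a,p.round(1),'shift cm x,z',((p[0]-st[0])/10).round(2),((st[1]-p[1])/10).round(2))
E
```

```text
cups [754. 417.   0.] [573. 524.   0.]
TCP in meter frame rel hinge 3.8524196365354704 -141.7573934674291 163.60758920610917
1.9 [ 77.  111.5] shift cm x,z -1.8 -1.15
1.8 [ 70.5 117.9] shift cm x,z -2.45 -1.79
1.7 [ 63.4 123.7] shift cm x,z -3.16 -2.37
1.6 [ 55.8 128.7] shift cm x,z -3.92 -2.87
1.5 [ 47.7 132.9] shift cm x,z -4.73 -3.29
1.4 [ 41.  136.5] shift cm x,z -5.4 -3.65
1.3 [ 33.2 139.2] shift cm x,z -6.18 -3.92
1.1 [ 17.  142.3] shift cm x,z -7.8 -4.23
0.9 [  0.5 142.2] shift cm x,z -9.45 -4.22
0.7 [-15.7 138.7] shift cm x,z -11.07 -3.87
0.5 [-30.8 132.2] shift cm x,z -12.58 -3.22
0.3 [-44.4 122.7] shift cm x,z -13.94 -2.27
0.15 [-53.1 114. ] shift cm x,z -14.81 -1.4
0 [-60.5 104. ] shift cm x,z -15.55 -0.4
-0.03 [-61.8 101.9] shift cm x,z -15.68 -0.19
```

{"name": "servo_tool", "arguments": {"series": [[[0,0,-2],0,1],[[0,0,-4],0,1],[[3,-0.2,-4],0,1],[[6,-0.4,-4],0,1],[[9,-0.4,-4],0,1],[[12,-0.4,-4],0,1],[[15,-0.4,-4],0,1],[[18,-0.4,-4],0,1],[[21,-0.4,-4],0,1],[[24,-0.4,-4],0,1],[[25.2,-0.4,-4],0,1],[[25.2,-0.4,-4],0,1]]}}

```text
t: 13.77
tool_pos: [650.1, 165.5, 203.4]
ee_rot: [-0.001, 0.819, 0.574, 0.001]
contact_force: [-0.3, 0.6, -0.5]
finger_gap: 0.5
```

{"name": "servo_tool", "arguments": {"series": [[[0,0,2],0,1],[[0,0,4],0,1],[[0,0,6],0,1],[[0,0,8],0,1],[[0,0,10.3],0,1],[[0,0,10.3],0,1],[[0,0,10.3],0,1]]}}

```text
t: 14.35
tool_pos: [649.2, 157.6, 99.4]
ee_rot: [-0.0, 0.821, 0.57, -0.002]
contact_force: [-0.4, 0.3, 0.6]
finger_gap: 0.2
```

```bash
python3 st.py; python3 - <<'E'
from h import *
T=np.array(ctrl.sense()['tool_pos']); b=np.radians(-20.4);X=np.array([np.cos(b),np.sin(b)]);Y=np.array([-X[1],X[0]])
d=T[:2]-[597.9,18.1];print(d@X,d@Y-42)
def n(im,w,h): return np.clip(255*(cv2.resize(im[...,::-1],(w,h),interpolation=cv2.INTER_CUBIC)/255.)**.55,0,255).astype(np.uint8)
s=grab('scene','s6')['frame'];q=grab('side','d6')['frame']
cv2.imwrite('pics/m6.png',np.hstack([n(s[90:240,240:390],400,400),n(q[180:330,180:330],400,400)]))
E
```

```text
t 14.35 pos [649.2 157.6  99.4] toolx ang 69.54 y ang -20.46 z [-0.003 -0.002 -1.   ] gap 0.2 F [-0.4  0.3  0.6] M [0.02 0.04 0.01] q [-0.03  0.66 -0.36  1.59  0.27  0.94 -0.84]
-0.5435824086783829 106.66062342323175
```

View pics/m6.png

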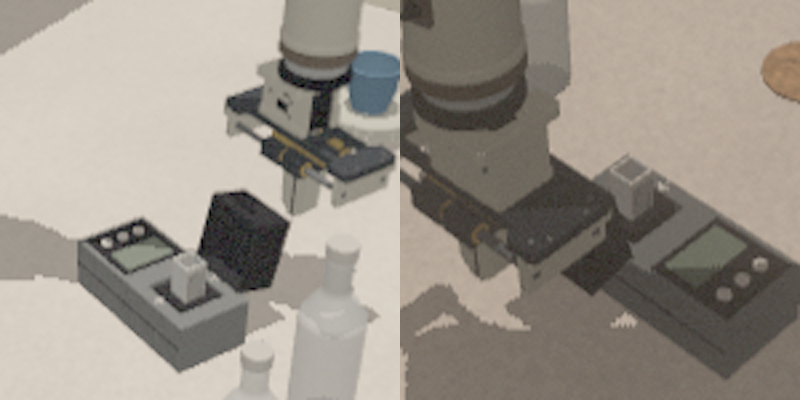

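The finger is behind the lid with everything clear. Sweeping along the lid's arc.

{"name": "servo_tool", "arguments": {"series": [[[-1.5,0,-0.6],0,1],[[-2.5,0,-1.0],0,1],[[-3.1,0,-1.2],0,1],[[-3.4,0,-1.5],0,1],[[-3.75,0,-1.85],0,1],[[-4.1,0,-2.1],0,1],[[-4.45,0,-2.4],0,1],[[-4.8,0,-2.65],0,1],[[-5.2,0,-2.9],0,1],[[-5.6,0,-3.1],0,1],[[-6.05,0,-3.35],0,1]]}}

```text
t: 15.37
tool_pos: [629.4, 103.1, 134.6]
ee_rot: [-0.0, 0.821, 0.571, 0.0]
contact_force: [0.9, 1.8, 1.7]
finger_gap: 0.4
```

```bash
python3 st.py
```

```text
t 15.37 pos [629.4 103.1 134.6] toolx ang 69.64 y ang -20.36 z [ 0.     0.001 -1.   ] gap 0.4 F [0.9 1.8 1.7] M [ 0.34 -0.14 -0.02] q [ 0.07  0.57 -0.38  1.66  0.25  0.96 -0.75]
```

{"name": "servo_tool", "arguments": {"series": [[[-0.35,0,-0.2],0,1],[[-0.65,0,-0.35],0,1],[[-1.05,0,-0.5],0,1],[[-1.45,0,-0.6],0,1],[[-1.85,0,-0.7],0,1],[[-2.25,0,-0.8],0,1],[[-2.65,0,-0.9],0,1],[[-3.05,0,-0.95],0,1],[[-3.5,0,-0.98],0,1],[[-3.9,0,-0.98],0,1],[[-4.3,0,-0.98],0,1],[[-4.7,0,-0.95],0,1]]}}

```text
t: 16.37
tool_pos: [612.7, 58.2, 143.6]
ee_rot: [-0.0, 0.821, 0.571, -0.0]
contact_force: [0.0, 0.9, 0.3]
finger_gap: 0.7
```

```bash
python3 st.py
```

```text
t 16.37 pos [612.7  58.2 143.6] toolx ang 69.6 y ang -20.4 z [-0. -0. -1.] gap 0.7 F [0.  0.9 0.3] M [0.15 0.11 0.05] q [ 0.15  0.52 -0.38  1.71  0.23  0.95 -0.68]
```

{"name": "servo_tool", "arguments": {"series": [[[-0.55,0,0.1],0,1],[[-1.1,0,0.25],0,1],[[-1.65,0,0.4],0,1],[[-2.15,0,0.6],0,1],[[-2.65,0,0.8],0,1],[[-3.15,0,1.0],0,1],[[-3.6,0,1.3],0,1],[[-4.05,0,1.6],0,1],[[-4.5,0,1.95],0,1],[[-4.8,0,2.2],0,1],[[-5.1,0,2.5],0,1],[[-5.4,0,2.8],0,1]]}}

```text
t: 17.37
tool_pos: [594.1, 7.8, 115.4]
ee_rot: [0.0, 0.821, 0.571, -0.0]
contact_force: [0.8, -1.6, 1.3]
finger_gap: 0.4
```

{"name": "servo_tool", "arguments": {"series": [[[-0.2,0,0.2],0,1],[[-0.4,0,0.45],0,1],[[-0.6,0,0.7],0,1],[[-0.7,0,0.9],0,1],[[-0.7,0,0.95],0,1],[[-0.7,0,0.95],0,1]]}}

```text
t: 17.87
tool_pos: [591.7, 1.6, 106.0]
ee_rot: [-0.0, 0.821, 0.571, -0.0]
contact_force: [-0.1, -0.1, 0.4]
finger_gap: 0.3
```

```bash
python3 st.py
```

```text
t 17.87 pos [591.7   1.6 106. ] toolx ang 69.6 y ang -20.4 z [-0.  0. -1.] gap 0.3 F [-0.1 -0.1  0.4] M [ 0.04 -0.02  0.02] q [ 0.23  0.53 -0.36  1.8   0.24  0.85 -0.6 ]
```

{"name": "servo_tool", "arguments": {"series": [[[0,0,0.1],0,1],[[0,0,0.2],0,1],[[0,0,0.2],0,1]]}}

```text
t: 18.12
tool_pos: [592.0, 1.7, 104.4]
ee_rot: [0.0, 0.821, 0.571, 0.0]
contact_force: [-0.3, 0.5, 0.8]
finger_gap: 0.5
```

{"name": "servo_tool", "arguments": {"series": [[[0,0,0.05],0,1],[[0,0,0.1],0,1],[[0,0,0.1],0,1]]}}

```text
t: 18.37
tool_pos: [592.0, 1.7, 104.3]
ee_rot: [0.0, 0.821, 0.571, 0.0]
contact_force: [-1.5, -0.8, 7.5]
finger_gap: 0.3
```

```bash
python3 st.py
```

```text
t 18.37 pos [592.    1.7 104.3] toolx ang 69.61 y ang -20.39 z [ 0.001 -0.    -1.   ] gap 0.3 F [-1.5 -0.8  7.5] M [-0.09  0.61  0.04] q [ 0.23  0.54 -0.36  1.8   0.24  0.85 -0.6 ]
```

Firm stop at z 104 with 7.5 N, which is the shut height. Retreating and checking.

{"name": "servo_tool", "arguments": {"series": [[[0,0,-1],0,1],[[0,0,-3],0,1],[[0,0,-6],0,1],[[0,0,-9],0,1],[[-3,0,-11],0,1],[[-6,0,-11],0,1],[[-9,0,-11],0,1],[[-9,0,-11],0,1],[[-9,0,-11],0,1],[[-9,0,-11],0,1]]}}

```text
t: 19.2
tool_pos: [560.6, -82.3, 213.6]
ee_rot: [-0.0, 0.821, 0.571, 0.0]
contact_force: [0.2, -0.1, -0.9]
finger_gap: 0.6
```

```bash
python3 st.py; python3 - <<'E'
from h import *
def n(im,w,h): return np.clip(255*(cv2.resize(im[...,::-1],(w,h),interpolation=cv2.INTER_CUBIC)/255.)**.55,0,255).astype(np.uint8)
w=grab('wrist','w7')['frame'];s=grab('scene','s7')['frame'];q=grab('side','d7')['frame']
a=n(s,400,300);b=n(q,400,300)
cv2.imwrite('pics/m7.png',np.vstack([np.hstack([a,b]),np.hstack([n(s[140:240,250:385],400,296),n(w,400,296)])]))
b=np.radians(-20.4);X=np.array([np.cos(b),np.sin(b),0]);Y=np.array([-X[1],X[0],0]);H=np.array([597.9,18.1,60])+42*Y
P=[H-80*Y+[0,0,44]+k*38*X for k in (-1,1)]
print('lid edge corners if shut: scene crop',((proj(load('s7'),P)-[250,140])*2.963).round()+[0,300],'wrist',(proj(load('w7'),P)*[400/560,296/420]).round()+[400,300])
E
```

```text
t 19.2 pos [560.6 -82.3 213.6] toolx ang 69.59 y ang -20.41 z [ 0.001  0.001 -1.   ] gap 0.6 F [ 0.2 -0.1 -0.9] M [ 0.03  0.06 -0.02] q [ 0.4   0.36 -0.38  1.78  0.15  1.03 -0.39]
lid edge corners if shut: scene crop [[121. 427.]
 [171. 468.]] wrist [[559. 382.]
 [636. 382.]]
```

View pics/m7.png

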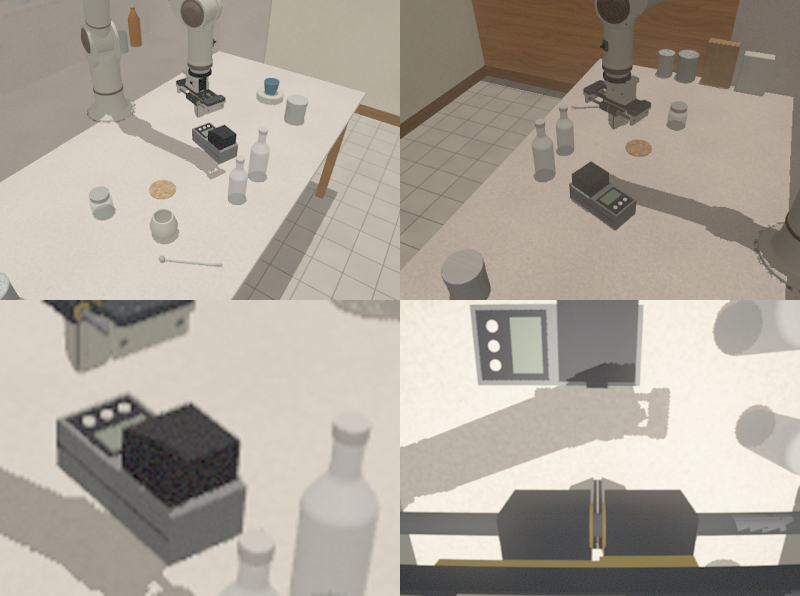

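The lid is shut flat on the deck: its edge corners at (122,428) and (172,470) match the predicted (121,427) and (171,468). The bystanders stand where they were and the gripper is clear, so I'm handing in.

```bash
python3 -c "
from cell import ctrl
print(ctrl.hand_in())"
```

```text
the job is handed in; nothing more can be done
None
```

The cell is seated in the meter with its clear faces along the light path, and the lid is shut over it. I handed the job in at about 19 s.

- **Grasp:** I took the cell by its ribbed sides (gap 24.7 mm) and carried it to the meter.
- **Fitting:** The first touch landed on the hole's rim at 7.6 N. I lifted, shifted 1.2 mm toward +x, and it went in.
- **Pressing home:** I pressed gently, with at most about 6 N read, until the rubber pad pushed back at the expected height.
- **Lid:** I let go, then swept the lid shut from behind with the closed fingers. It reached a firm stop at z ≈ 104 mm, pressed with about 7.5 N.

**Last checks**
- The lid's edge corners in the scene picture were within about 2 px of where a shut lid should be.
- The bottles, jar and gourd looked untouched in the final pictures, and the gripper was clear of everything.
- Before the lid was shut, the pictures put the cell's top at about 95 mm against the 98 mm expected. One wrist-camera size estimate gave a higher, less certain value. I relied on the force reading and the known grip height, which both said home.
- While the cell was sliding in, the vertical force read slightly negative (−1 to −3 N). I did not explain this; it may be sensor bias.

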